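# Post a spent block battery under the spring flap of the battery box

### The arm

A 7-joint arm with a two-finger parallel gripper is mounted at the origin on a cart in front of the work surface, level with it; the furniture and walls round the work are solid. World frame = base frame: x ahead of the robot, y to its left, z up, the work surface at z = 0. Lengths are in m, angles in rad, forces in N, time in s.
With the tool pointing down it reaches from about 0.4 to 0.875 m from the base axis. Payload 19.3 kg.
Tool frame: the origin (TCP) lies midway between the tips of the shut fingers; the grasp point (between the pads) lies 19 mm behind it (bot.pinch_z is the distance from the TCP to the grasp point, in m); z points along the fingers, y is the line along which they close (so a half turn about z gives the same grasp; the last joint's range is limited). The gripper opens to 85 mm and grips with 20 to 120 N. Pads are 22 mm wide; open, the fingers measure 114 mm over their backs; the gripper's body (76 mm by 85 mm) begins 54 mm behind the grasp point. The pads swing forward as they close: fully open they stand 13 mm farther back than shut.
Start: joints at [1.066, 0.521, -0.036, 1.599, 0.021, 1.021, -0.113], TCP at [0.263, -0.567, 0.231] pointing down, gripper open.
Joint ranges: [-2.91, 2.91], [-0.3, 2.13], [-1.5, 1.42], [0.17, 2.43], [-1.26, 4.41], [0.16, 1.93], [-2.52, 2.52]. Speed limits (rad/s): [1.89, 1.89, 2.39, 2.39, 3.01, 3.01, 3.01].

### API

Orientations are given as [roll, pitch, yaw] about the fixed x, y, z axes, in that order (R = Rz(yaw) Ry(pitch) Rx(roll)).
In Python, from workcell import observe, viewer, bot gives the robot as it stands. The module is installed in compiled form; this text tells all that it offers.
- The arm moves only by the tool play_rows, never from a script. Its argument "motion" is a list of rows, each a list of 7 numbers: the shift along the tool's x, y, z in cm, then the turn, a rotation vector about the tool's x, y, z in rad, then the opening, from -1 (shut) to 1 (fully open), so that 0 is half open. A call has exactly 5 rows; each row is the pose to reach, as a shift and turn from the pose commanded when the call began, along the tool's axes at that moment; what a row does not reach only later rows make up. A row lasts 1/10 s, in which the tool goes at most 50 mm and 8.59 degrees, less where a joint would pass 70% of its speed; a pose out of reach is approached as far as the arm can. A call with a gripper value outside its range is refused whole. The fingers move at their own pace and stop on an object; "squeeze" is the grip in N (left out, the last holds). Time passes only in rows, so rows that repeat a pose let the fingers close, or fill a call up. It gives the time, the measured TCP pose, the force, the opening and the grip force at its end, in the units of the state.
- observe(): the state, without advancing time (a new reading comes with each control period).
- viewer.grab_frame(name): name is "scene" or "top"; returns (picture, depth): 400x640x3 uint8, red, green, blue; 400x640 float32, m along the optical axis (not along the pixel's ray), 0 where there is no reading.
- viewer.camera_info(name): a dict with "fx", "fy", "cx", "cy" (pixels), "k1" (the pictures are not rectified: a ray, as slopes to the right and down, at radius r is drawn at 1 + k1 r^2 times it, then the intrinsics apply), "R" (3x3) and "t" (3): a world point X has camera coordinates R X + t. Camera axes: x right, y down, z forward; pixel columns grow to the right and rows downward; lengths in m; the calibration is good to about 2 mm. A picture is of the moment at which its call begins. camera_info takes no time and is no camera call.
- bot.job_done(): hands the job in; it is judged then, once.
The state is a dict: "clock": time; "qpos": joint angles; "qd": joint speeds; "joint_efforts": joint torques, N m; "position": TCP position; "tool_rot": TCP orientation; "force": force on the tool from outside, world axes, zero at the start; "moment": the same for the moment, N m; "grip_width": finger opening in m; "finger_force": force on a finger pad.
Only numpy, scipy, OpenCV 4.12 (cv2) and the standard library are available. Lean on these libraries where they do the work, as an engineer would, in place of code of your own. Each camera call takes 0.05 s, during which the arm holds its last target. There are 200 camera calls.

### The job

Put the spent block battery into the battery collection box without picking it up: with one fingertip press the box's long side paddle down so that the spring-closed flap swings up, and keep it pressed while the other fingertip pushes the battery along the ledge and under the flap until it drops into the box. Then let go of the paddle so that the flap springs fully shut. Never lift the battery, and leave the other things on the worktop where they are.

Things in the scene. Friction and masses are not known exactly. Their poses are not given: they have to be found in the camera images.
- battery_box: Grey battery box, fixed, 236 mm long, 103 high. Origin on the worktop under the flap, on the ledge's centre line; x = pushing direction into the box (away from the robot), y left, z up. Loading ledge: x = -150 to 0 mm, flat top z = 60, between guides 5 mm high at y = +-17; at x = 0 it drops off into the well. Hinge rod of the flap along x at y = -44, z = 64, reaching up to z = 68.
- well (a point): Middle of the floor of the collecting well behind the flap (box frame x = 44, y = 0, z = 5 mm). Inside it is 76 mm (x) by 44 mm (y); walls to z = 100, clear roof to z = 103. Entrance in the front wall: 34 mm wide, z = 60 to 84 mm, at x = 2 to 6 mm.
- flap (a joint): Flap and paddle are one steel rocker on the hinge rod. 0 = shut, 0.62 rad = paddle down at its stop; a spring returns it to 0. The flap, an upright plate at box x = -4 to 0 mm, bars the entrance (lower edge 4 mm above the ledge) and swings up in its own plane (top to z = 116). Over 0.5 rad the battery fits under. The battery cannot push it open; fingers on the ledge must stay at x < -4 mm.
- paddle (a point): On the paddle's top, 30 mm from the rod, half way along (box x = -75 mm). The paddle: 40 mm wide plate beside the ledge on its right (-y), box x = -148 to -6. Shut it slopes up away from the ledge: this point at z = 83, outer edge 90. Fully down it is level, top z = 66, y = -47 to -87 (this point y = -74). Here it takes about 2 N at first, 4 to 5 N fully down; a fingertip can slide along it in x.
- block_battery: The spent 9 V block battery, 27 x 48 x 17 mm, 45 g, lying flat on the ledge, long side along it. Origin at the middle of its underside; own z up, own y points back along the ledge (box -x); its solid body reaches from -21 to +24 mm along own y and +-13 mm across.
- multimeter: Orange hand multimeter, 172 x 85 x 52 mm, loose bystander close to the left of the box (not the one at the far end of the worktop), origin under its centre. Leave alone.
- septa_tin: Round white tin, 56 mm across, 28 mm high, loose bystander left of the ledge, origin under its centre. Leave alone.
- marker_pen: Marker pen, 17 mm thick, 124 mm long along its y, lying on the worktop right of the paddle; loose bystander, origin under its centre. Leave alone.
Not all that is in view belongs to the job. What is shaped like the block_battery but green is not meant.

How it is judged:
By the outcome, as a careful person would: the job done as asked, in the order asked, and still so for the second after the job is handed in, with the robot touching nothing.
It also fails if it takes over 38 s, if anything falls off the work surface, if the arm or the gripper's body presses on something with over 40 N, if the wrist force passes 120 N, or if a joint passes its speed limit or range.

## Working session

There is one attempt and no reset: what is moved stays moved. The work goes in short steps, Python scripts to look and compute and a tool call to move; the robot and the scene stay as the last step left them, time stands still between calls to the robot, and variables do not carry over. Pictures are saved under pics/ and viewed, at most 10 in all, crops included, and the job is handed in when it is done.

Besides the shell and the picture viewer there is one more tool, called after "Request:" as name([rows], argument=value, ...), one row to a line, values as JSON. play_rows: Moves the arm, as the interface text tells. Its arguments: {"type":"object","properties":{"motion":{"type":"array"},"squeeze":{"type":"number"}},"required":["motion"]}

```bash
mkdir -p pics; cat > h.py <<'E'
import numpy as np, cv2
from workcell import observe, viewer, bot
def pt(ci,d,u,v,z=None):
    K=np.array([[ci['fx'],0,ci['cx']],[0,ci['fy'],ci['cy']],[0,0,1.]])
    p=cv2.undistortPoints(np.array([[[u,v]]],float),K,np.array([ci['k1'],0,0,0.]))[0,0]
    R=np.array(ci['R']);t=np.array(ci['t']); ray=np.array([p[0],p[1],1.])
    if z is None:
        return R.T@(ray*d[int(round(v)),int(round(u))]-t)
    o=-R.T@t; r=R.T@ray
    return o+r*(z-o[2])/r[2]
E
python3 - <<'E'
from h import *
for n in ["scene","top"]:
    im,d=viewer.grab_frame(n); cv2.imwrite(f"pics/{n}0.png",im[:,:,::-1]); np.save(f"{n}0.npy",d)
    ci=viewer.camera_info(n); print(n,-np.array(ci['R']).T@ci['t'],np.round(ci['R'],2).tolist(),ci['fx'])
s=observe();print(s)
E
```

```text
scene [-0.07684919  0.66906305  0.66337679] [[-0.73, -0.69, 0.02], [-0.4, 0.4, -0.82], [0.56, -0.6, -0.57]] 407.93273458077
top [0.31074338 0.0801451  0.92171639] [[-0.0, -1.0, -0.0], [-0.98, 0.0, -0.22], [0.22, 0.0, -0.98]] 430.83473027490356
{'clock': 0.1, 'qpos': array([ 1.065824  ,  0.52195847, -0.0363203 ,  1.59994263,  0.02120394,
        1.02113166, -0.11278297]), 'qd': array([ 0.00063453, -0.00082644, -0.0006068 , -0.00128724, -0.00046966,
        0.00146699, -0.00294173]), 'joint_efforts': array([ 5.83021130e-03, -9.28496003e+01,  1.98525421e+00, -3.70539558e+01,
        1.82613661e-02,  5.26346281e-03,  1.11434846e-05]), 'position': array([ 0.26308533, -0.56658935,  0.23078385]), 'tool_rot': array([-3.14054083e+00,  8.18866313e-05,  4.34774149e-01]), 'force': array([-0.37321444, -0.41321202,  0.82298886]), 'moment': array([-0.03868029, -0.00880955,  0.02907283]), 'finger_force': 0.0, 'grip_width': 0.08488907308734477}
```

View pics/scene0.png

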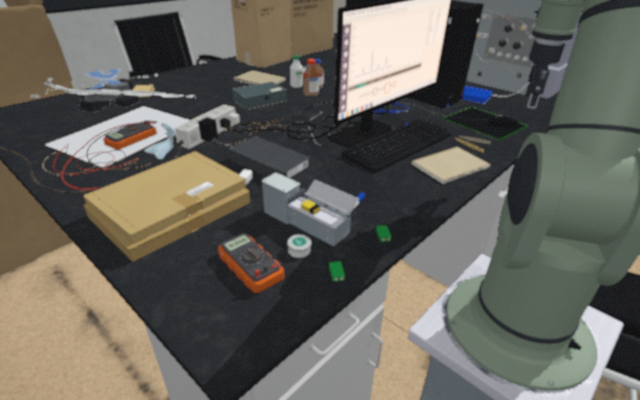

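View pics/top0.png

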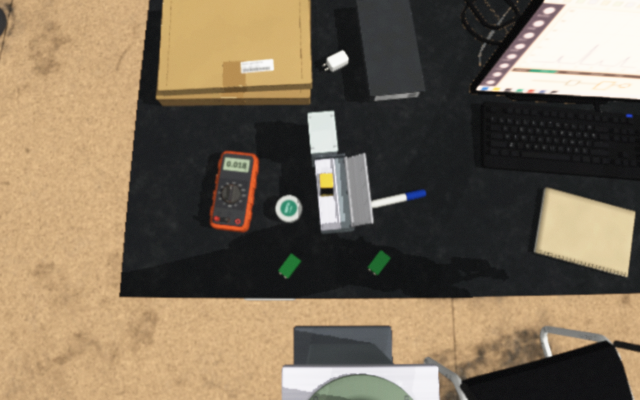

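The scene picture shows the grey box at about (310,205). In the top picture the box runs from (322,230) up to (322,112), with the paddle at (358,190). Candidates for the battery are the yellow/black block on the ledge at top (326,183) and two green decoys at (290,266) and (379,263). I choose the one on the ledge and check it in an enlarged crop.

```bash
python3 - <<'E'
from h import *
im=cv2.imread("pics/top0.png")[100:245,265:440]
cv2.imwrite("pics/c1.png",cv2.resize(im,None,fx=4.5,fy=4,interpolation=cv2.INTER_CUBIC)[:600,:800])
E
```

```text
(no output)
```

View pics/c1.png

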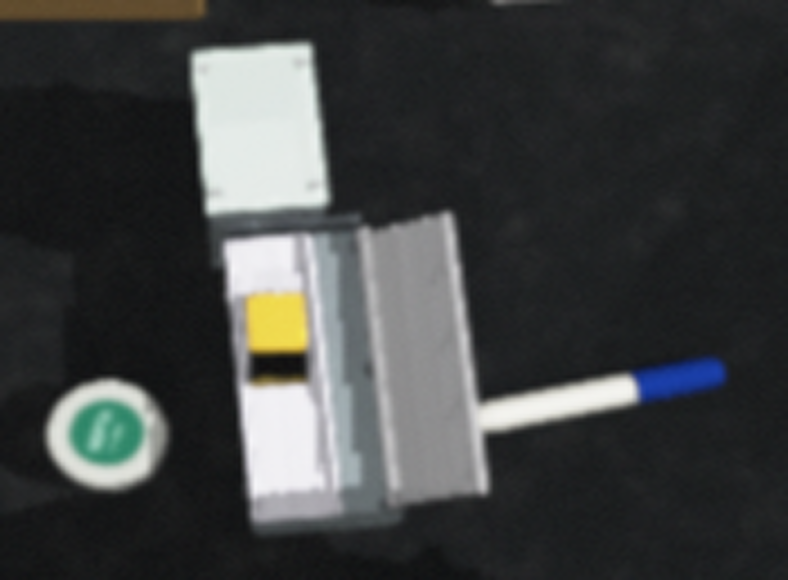

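```bash
python3 - <<'E'
from h import *
ci=viewer.camera_info("top"); d=np.load("top0.npy")
P=dict(roofFL=(192,52,.103),roofFR=(312,43,.103),roofNR=(328,207,.103),roofNL=(207,214,.103),
padOutFar=(452,213,.09),padOutNear=(488,492,.09),padInFar=(362,230,.066),padInNear=(392,503,.066),ledgeNL=(250,493,.06),ledgeNR=(328,488,.06),
batFL=(247,293,.077),batFR=(306,293,.077),batNL=(252,381,.077),batNR=(308,380,.077),ledgeMid=(285,440,.06),tin=(106,432,.028),penL=(482,418,.01),penR=(722,372,.01))
for k,(a,b,z) in P.items():
    u,v=265+a/4.5-.4,100+b/4-.4
    print(k,np.round(pt(ci,d,u,v,z)*1e3,1),np.round(pt(ci,d,u,v)*1e3,1))
E
```

```text
roofFL [656.6 105.  103. ] [ 7.003e+02  1.081e+02 -4.000e-01]
roofFR [661.3  50.7 103. ] [706.2  46.9  -1.8]
roofNR [573.8  44.6 103. ] [ 6.071e+02  4.010e+01 -5.000e-01]
roofNL [570.4  98.  103. ] [574.2  98.3  90.8]
padOutFar [574.7 -11.6  90. ] [ 6.034e+02 -2.160e+01 -5.000e-01]
padOutNear [432.6 -23.5  90. ] [ 4.459e+02 -3.480e+01 -4.000e-01]
padInFar [573.2  27.4  66. ] [573.1  27.5  66.4]
padInNear [430.8  16.4  66. ] [430.9  16.3  65.1]
ledgeNL [436.9  79.5  60. ] [439.6  79.5  41.9]
ledgeNR [439.3  44.5  60. ] [439.5  44.4  58.7]
batFL [536.7  80.5  77. ] [541.7  80.5  58.3]
batFR [536.6  53.9  77. ] [540.9  53.4  60.8]
batNL [491.   78.4  77. ] [492.8  78.4  68.6]
batNR [491.5  53.5  77. ] [494.9  52.9  60.8]
ledgeMid [464.   63.6  60. ] [464.   63.6  59.9]
tin [474.2 146.8  28. ] [474.8 147.   25. ]
penL [484.6 -31.8  10. ] [483.2 -30.9  17.1]
penR [ 509.6 -148.8   10. ] [ 509.5 -148.7   10.4]
```

Request:
play_rows([
  [3.4,-3.5,0,0,0,0.07,0.41],
  [6.8,-7,0,0,0,0.14,0.41],
  [10.2,-10.5,0,0,0,0.21,0.41],
  [13.6,-14,0,0,0,0.28,0.41],
  [17,-17.5,0,0,0,0.355,0.41],
])

```text
clock: 0.6
position: [0.3439, -0.3346, 0.2312]
tool_rot: [-3.141, 0.0, 0.077]
force: [1.1, 0.1, -0.0]
grip_width: 0.0604
finger_force: 0.0
```

Request:
play_rows([
  [2,-4.4,0,0,0,0,0.41],
  [4,-8.8,0,0,0,0,0.41],
  [6,-13.2,0,0,0,0,0.41],
  [8,-17.6,0,0,0,0,0.41],
  [10,-22,0,0,0,0,0.41],
])

```text
clock: 1.1
position: [0.426, -0.1073, 0.2314]
tool_rot: [3.142, -0.0, 0.08]
force: [0.5, -0.4, -0.5]
grip_width: 0.06
finger_force: 0.0
```

Request:
play_rows([
  [1.5,-3.3,1,0,0,0,0.41],
  [3,-6.6,2,0,0,0,0.41],
  [4.5,-9.9,4,0,0,0,0.41],
  [5.6,-12.9,6,0,0,0,0.41],
  [5.6,-12.9,8,0,0,0,0.41],
])

```text
clock: 1.6
position: [0.4722, 0.028, 0.1504]
tool_rot: [-3.14, -0.001, 0.085]
force: [0.5, -0.7, -0.1]
grip_width: 0.0602
finger_force: 0.0
```

```bash
python3 - <<'E'
from h import *
for n in ["scene","top"]:
    im,d=viewer.grab_frame(n); cv2.imwrite(f"pics/{n}1f.png",im[:,:,::-1]); np.save(f"{n}1.npy",d)
a=cv2.imread("pics/scene1f.png")[130:270,230:400];b=cv2.imread("pics/top1f.png")[100:240,265:435]
a=cv2.resize(a,(800//2*1,330));b=cv2.resize(b,(400,330))
cv2.imwrite("pics/c2.png",cv2.hconcat([a,b]))
s=observe();print(s['position'],s['tool_rot'],s['force'])
E
```

```text
[0.47010236 0.02436327 0.14927871] [-3.14154063  0.00403249  0.08154737] [-0.64698965 -0.41314297  1.23495067]
```

View pics/c2.png

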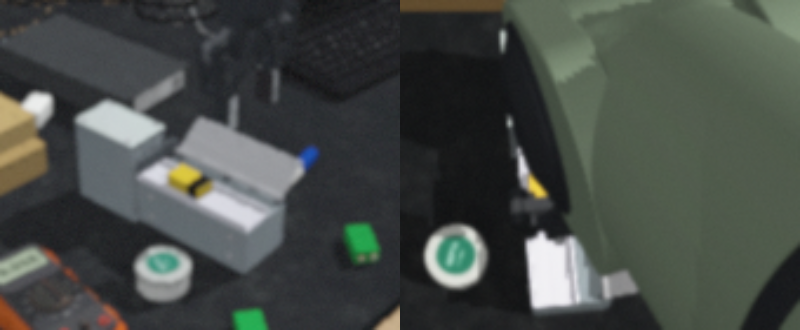

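The left panel shows the fingertips at about (234,126) and (275,100), above and behind the paddle. The right panel shows the left finger at about (530,207), over the ledge near the battery's back end. I'll check the tip height by projection.

```bash
python3 - <<'E'
from h import *
from scipy.spatial.transform import Rotation as Ro
s=observe();R=Ro.from_euler('xyz',s['tool_rot']).as_matrix()
ci=viewer.camera_info("scene")
K=np.array([[ci['fx'],0,ci['cx']],[0,ci['fy'],ci['cy']],[0,0,1.]])
for y in(-.037,.037):
  for dz in (0,-.005,-.01,-.02):
    X=s['position']+R@np.array([0,y,dz]); c=np.array(ci['R'])@X+ci['t']
    p=cv2.projectPoints(c[None],np.zeros(3),np.zeros(3),K,np.array([ci['k1'],0,0,0.]))[0].ravel()
    print(y,dz,X.round(4),p.round(1),'panel',((p-[230,130])*2.355).round(0))
E
```

```text
-0.037 0 [0.4671 0.0612 0.1493] [326.2 186.8] panel [227. 134.]
-0.037 -0.005 [0.4671 0.0612 0.1543] [326.2 185. ] panel [227. 129.]
-0.037 -0.01 [0.4671 0.0612 0.1593] [326.3 183.1] panel [227. 125.]
-0.037 -0.02 [0.4672 0.0612 0.1693] [326.4 179.5] panel [227. 117.]
0.037 0 [ 0.4731 -0.0125  0.1493] [344.6 174.6] panel [270. 105.]
0.037 -0.005 [ 0.4731 -0.0125  0.1543] [344.7 172.8] panel [270. 101.]
0.037 -0.01 [ 0.4732 -0.0125  0.1593] [344.8 171.1] panel [270.  97.]
0.037 -0.02 [ 0.4732 -0.0125  0.1693] [345.  167.5] panel [271.  88.]
```

Request:
play_rows([
  [0,0,2,0,0,0,0.41],
  [0,0,4,0,0,0,0.41],
  [0,0,5.5,0,0,0,0.41],
  [0,0,6,0,0,0,0.41],
  [0,0,6,0,0,0,0.41],
])

```text
clock: 2.2
position: [0.4714, 0.0233, 0.0916]
tool_rot: [3.141, 0.0, 0.079]
force: [-0.7, 0.4, 0.9]
grip_width: 0.0603
finger_force: 0.0
```

Request:
play_rows([
  [0,0,0.3,0,0,0,0.41],
  [0,0,0.6,0,0,0,0.41],
  [0,0,0.9,0,0,0,0.41],
  [0,0,1,0,0,0,0.41],
  [0,0,1,0,0,0,0.41],
])

```text
clock: 2.7
position: [0.4715, 0.0238, 0.0813]
tool_rot: [-3.142, -0.0, 0.08]
force: [1.0, 0.9, 1.6]
grip_width: 0.0603
finger_force: 0.8
```

Request:
play_rows([
  [0,0,0.3,0,0,0,0.41],
  [0,0,0.6,0,0,0,0.41],
  [0,0,0.8,0,0,0,0.41],
  [0,0,0.9,0,0,0,0.41],
  [0,0,0.9,0,0,0,0.41],
])

```text
clock: 3.2
position: [0.4713, 0.0238, 0.0722]
tool_rot: [-3.142, 0.0, 0.08]
force: [-0.7, -0.7, 2.4]
grip_width: 0.0601
finger_force: 1.2
```

Request:
play_rows([
  [0,0,0.3,0,0,0,0.41],
  [0,0,0.6,0,0,0,0.41],
  [0,0,0.8,0,0,0,0.41],
  [0,0,0.8,0,0,0,0.41],
  [0,0,0.8,0,0,0,0.41],
])

```text
clock: 3.7
position: [0.4714, 0.0237, 0.0643]
tool_rot: [3.142, 0.0, 0.08]
force: [-0.1, -2.4, 4.2]
grip_width: 0.0606
finger_force: 1.7
```

```bash
python3 - <<'E'
from h import *
for n in ["scene"]:
    im,d=viewer.grab_frame(n); cv2.imwrite(f"pics/{n}2f.png",im[:,:,::-1]); np.save(f"{n}2.npy",d)
a=im[150:250,250:383,::-1]
cv2.imwrite("pics/c3.png",cv2.resize(a,(798,600),interpolation=cv2.INTER_CUBIC))
s=observe();print(s['position'],s['tool_rot'],s['force'],s['finger_force'])
E
```

```text
[0.4714236  0.02377757 0.06431304] [3.14158674e+00 6.08966719e-05 7.97199486e-02] [ 0.61428839 -2.5891628   2.87023475] 1.6677622549468651
```

View pics/c3.png

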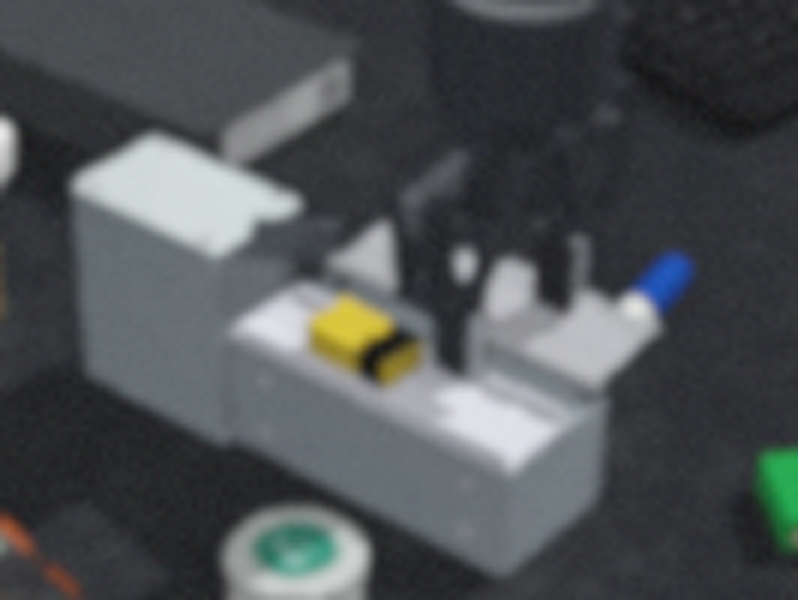

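The crop shows the paddle at about (590,345), nearly level, and the flap raised at (270,225). The ledge finger is at about (452,350), just behind the battery at (365,340).

```bash
python3 - <<'E'
from h import *
ci=viewer.camera_info("scene"); d=np.load("scene2.npy")
o=np.array([.573,.0705,0]);c,s=np.cos(.08),np.sin(.08);B=np.array([[c,s,0],[-s,c,0],[0,0,1]])
for n,a,b,z in [("pad1",560,345,None),("pad2",600,350,None),("pad3",615,325,None),("tip",452,366,.071),("tipface",452,355,None),("batTop",350,320,None),("batNearTopL",375,348,.077),("batNearBotL",383,383,.06),("batNearTopR",420,345,.077),("ledgeW",500,420,None),("ledgeNL",510,470,.06),("ledgeNR",603,403,.06)]:
    u,v=250+a/6-.4,150+b/6-.4
    print(n,np.round(B@(pt(ci,d,u,v,z)-o)*1e3,1))
E
```

```text
pad1 [-119.2  -56.9   66.3]
pad2 [-135.8  -62.7   68.2]
pad3 [-130.5  -81.    69. ]
tip [-97.6 -10.   71. ]
tipface [-106.8    2.3   87.4]
batTop [-50.6   0.1  78.5]
batNearTopL [-70.3   7.3  77. ]
batNearBotL [-73.8   6.1  60. ]
batNearTopR [-83.2  -6.5  77. ]
ledgeW [-127.7   -4.1   60.8]
ledgeNL [-150.3   18.8   60. ]
ledgeNR [-152.6  -42.1   60. ]
```

Request:
play_rows([
  [0,-0.1,0.1,0,0,0,0.41],
  [0,-0.15,0.2,0,0,0,0.41],
  [0,-0.15,0.2,0,0,0,0.41],
  [0,-0.15,0.2,0,0,0,0.41],
  [0,-0.15,0.2,0,0,0,0.41],
])

```text
clock: 4.25
position: [0.4713, 0.0254, 0.0623]
tool_rot: [-3.141, -0.0, 0.08]
force: [0.5, -1.6, 3.9]
grip_width: 0.0604
finger_force: 1.9
```

```bash
python3 - <<'E'
from h import *
ci=viewer.camera_info("scene"); im,d=viewer.grab_frame("scene")
o=np.array([.573,.0705,0]);c,s=np.cos(.08),np.sin(.08);B=np.array([[c,s,0],[-s,c,0],[0,0,1]])
for a,b in [(560,345),(600,350),(615,325),(630,330),(600,375)]:
    print(np.round(B@(pt(ci,d,250+a/6-.4,150+b/6-.4)-o)*1e3,1))
for i in range(4):
    s=observe(); viewer.grab_frame("top"); print(s['position'],s['force'],s['finger_force'])
E
```

```text
[-119.8  -56.    67.1]
[-137.2  -60.5   70. ]
[-131.   -80.3   69.6]
[-137.8  -81.9   69.2]
[-145.3  -49.5   66.8]
[0.47129175 0.02534503 0.06232764] [ 0.27001091 -1.5747374   4.38314152] 1.8811504056793638
[0.47129063 0.02532515 0.06231312] [-1.04137108 -1.22388408  4.03071788] 1.880891649343539
[0.47130002 0.02532937 0.06231794] [ 0.1974111  -1.27538138  4.28944468] 1.8929785868385807
[0.47126678 0.02536344 0.06230125] [ 0.5299952  -1.49358281  3.60202214] 1.9113100797403604
```

Request:
play_rows([
  [0,0,0.1,0,0,0,0.41],
  [0,0,0.15,0,0,0,0.41],
  [0,0,0.15,0,0,0,0.41],
  [0,0,0.15,0,0,0,0.41],
  [0,0,0.15,0,0,0,0.41],
])

```text
clock: 5.0
position: [0.4713, 0.0252, 0.0608]
tool_rot: [3.142, -0.0, 0.08]
force: [-0.3, -2.4, 4.8]
grip_width: 0.0603
finger_force: 2.5
```

```bash
python3 - <<'E'
from h import *
ci=viewer.camera_info("scene"); im,d=viewer.grab_frame("scene")
o=np.array([.573,.0705,0]);c,s=np.cos(.08),np.sin(.08);B=np.array([[c,s,0],[-s,c,0],[0,0,1]])
P=[]
for a in range(545,640,6):
  for b in range(310,370,6):
    p=B@(pt(ci,d,250+a/6-.4,150+b/6-.4)-o)*1e3
    if -146<p[0]<-120 and -86<p[1]<-50 and 60<p[2]<80: P.append(p)
P=np.array(P);A=np.c_[P[:,1]+74,np.ones(len(P))]
print(len(P),np.linalg.lstsq(A,P[:,2],rcond=None)[0])
for i in range(4):
    s=observe(); viewer.grab_frame("top"); print(s['position'],s['force'],s['finger_force'])
E
```

```text
74 [1.48601012e-02 6.63566170e+01]
[0.47132185 0.02523117 0.06079706] [ 1.27137678 -1.72193066  3.88890668] 2.4952639429830015
[0.47132867 0.02519876 0.06079193] [ 0.12230724 -3.52436156  4.53489106] 2.484799205849413
[0.47131634 0.02524631 0.06078521] [ 0.38089124 -2.63840468  4.6631201 ] 2.467759985011071
[0.47130168 0.02519277 0.06078821] [ 0.52334082 -2.71231112  4.46291893] 2.448914468404837
```

Request:
play_rows([
  [0.5,0,0,0,0,0,0.41],
  [1,0,0,0,0,0,0.41],
  [1.5,0,0,0,0,0,0.41],
  [2,0,0,0,0,0,0.41],
  [2.5,0,0,0,0,0,0.41],
])

```text
clock: 5.75
position: [0.4949, 0.0273, 0.0606]
tool_rot: [3.141, 0.003, 0.08]
force: [-8.9, -0.6, 11.9]
grip_width: 0.0601
finger_force: 6.1
```

Request:
play_rows([
  [0.5,0,0,0,0,0,0.41],
  [1,0,0,0,0,0,0.41],
  [1.5,0,0,0,0,0,0.41],
  [2,0,0,0,0,0,0.41],
  [2,0,0,0,0,0,0.41],
])

```text
clock: 6.25
position: [0.5155, 0.029, 0.0607]
tool_rot: [-3.142, 0.002, 0.08]
force: [-4.6, -1.3, 11.4]
grip_width: 0.06
finger_force: 5.4
```

```bash
python3 - <<'E'
from h import *
im,d=viewer.grab_frame("scene")
np.save("scene3.npy",d)
a=im[150:250,250:383,::-1]
cv2.imwrite("pics/c4.png",cv2.resize(a,(798,600),interpolation=cv2.INTER_CUBIC))
s=observe();print(s['position'],s['tool_rot'],s['force'],s['finger_force'])
E
```

```text
[0.51543958 0.02900271 0.06067759] [-3.14154069e+00  1.69727718e-03  7.97539198e-02] [-4.4815906  -0.18512137 10.12919981] 4.959859071532264
```

View pics/c4.png

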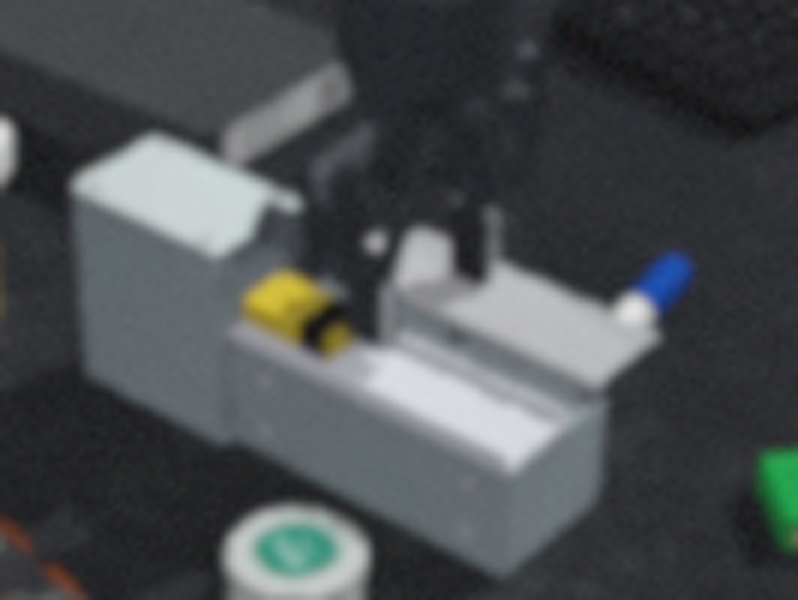

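The battery is being pushed: its yellow end is at (265,295), at the entrance, the finger is behind it and the flap is up. I'll continue.

Request:
play_rows([
  [0.4,0,-0.02,0,0,0,0.41],
  [0.8,0,-0.03,0,0,0,0.41],
  [1.2,0,-0.03,0,0,0,0.41],
  [1.6,0,-0.03,0,0,0,0.41],
  [2,0,-0.03,0,0,0,0.41],
])

```text
clock: 6.8
position: [0.5349, 0.0305, 0.0609]
tool_rot: [3.142, 0.003, 0.08]
force: [-3.6, -1.6, 4.9]
grip_width: 0.0601
finger_force: 2.6
```

Request:
play_rows([
  [0.4,0,0,0,0,0,0.41],
  [0.8,0,0,0,0,0,0.41],
  [1.2,0,0,0,0,0,0.41],
  [1.6,0,0,0,0,0,0.41],
  [1.9,0,0,0,0,0,0.41],
])

```text
clock: 7.3
position: [0.5544, 0.0322, 0.0609]
tool_rot: [-3.141, 0.002, 0.08]
force: [-4.2, 0.4, 6.2]
grip_width: 0.0601
finger_force: 3.3
```

```bash
python3 - <<'E'
from h import *
im,d=viewer.grab_frame("scene")
np.save("scene4.npy",d)
a=im[150:250,250:383,::-1]
cv2.imwrite("pics/c5.png",cv2.resize(a,(798,600),interpolation=cv2.INTER_CUBIC))
s=observe();print(s['position'],s['tool_rot'],s['force'],s['finger_force'])
E
```

```text
[0.55484311 0.03229845 0.06089023] [-3.14133126e+00  1.26560499e-03  7.98908646e-02] [-3.48770452 -0.45604501  6.53618291] 2.8011913641239516
```

View pics/c5.png

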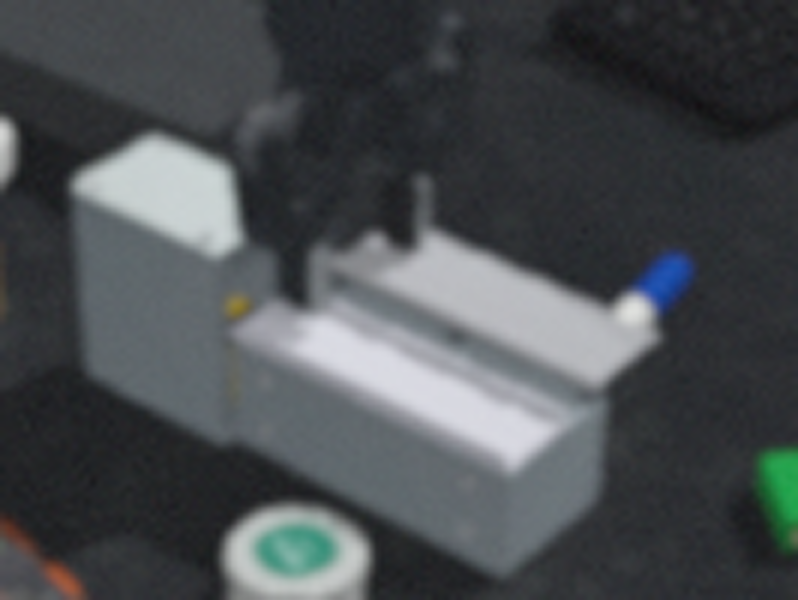

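Yellow shows at the entrance at (237,305) and through the slit at (232,370), so the battery has tipped in, perhaps not completely. I'll push the last few mm and look again.

Request:
play_rows([
  [0.2,0,0,0,0,0,0.41],
  [0.4,0,0,0,0,0,0.41],
  [0.4,0,0,0,0,0,0.41],
  [0.4,0,0,0,0,0,0.41],
  [0.4,0,0,0,0,0,0.41],
])

```text
clock: 7.85
position: [0.5586, 0.0326, 0.0609]
tool_rot: [-3.141, 0.001, 0.08]
force: [-2.9, 0.4, 4.9]
grip_width: 0.0603
finger_force: 2.2
```

```bash
python3 - <<'E'
from h import *
im,d=viewer.grab_frame("scene"); ci=viewer.camera_info("scene")
a=im[170:230,260:340,::-1]
cv2.imwrite("pics/c6.png",cv2.resize(a,(800,600),interpolation=cv2.INTER_CUBIC))
s=observe();print(s['position'],s['force'],s['finger_force'])
o=np.array([.573,.0705,0]);c,s=np.cos(.08),np.sin(.08);B=np.array([[c,s,0],[-s,c,0],[0,0,1]])
h=im.astype(int); m=(h[:,:,0]-h[:,:,2]>50)&(h[:,:,1]-h[:,:,2]>30); m[:,:275]=0;m[:,330:]=0;m[:180]=0;m[225:]=0
for v,u in np.argwhere(m): print(u,v,im[v,u],np.round(B@(pt(ci,d,u,v)-o)*1e3,1))
E
```

```text
[0.55855912 0.03255956 0.06091451] [-3.76219742  0.91182356  3.75884398] 2.1340555138885975
```

View pics/c6.png

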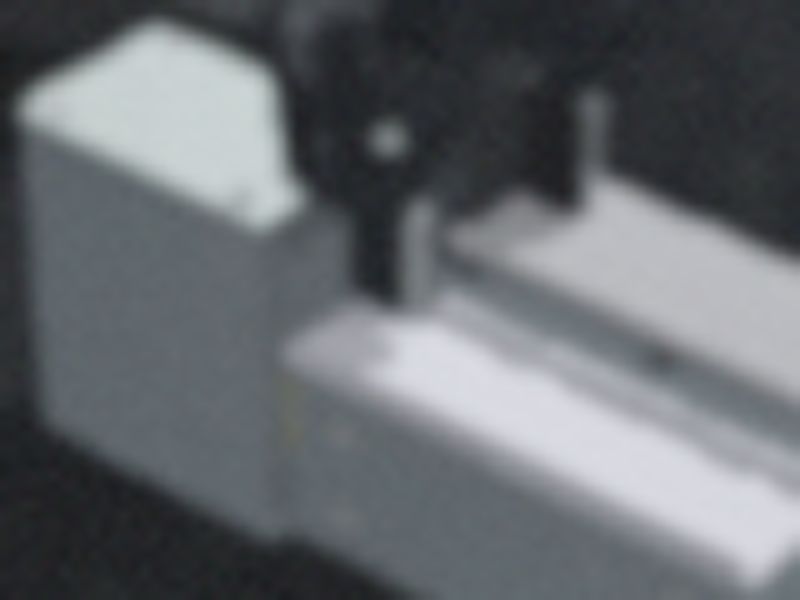

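The entrance at (340,270) is clear now, with only a faint yellow glint low in the slit at (290,410), so the battery is in the well. I'll back off along the paddle, then lift to release it.

Request:
play_rows([
  [-0.5,0,0,0,0,0,0.41],
  [-1.2,0,0,0,0,0,0.41],
  [-2,0,0,0,0,0,0.41],
  [-3,0,0,0,0,0,0.41],
  [-4,0,0,0,0,0,0.41],
])

```text
clock: 8.4
position: [0.5183, 0.029, 0.0612]
tool_rot: [-3.142, -0.0, 0.08]
force: [2.4, 0.7, 4.6]
grip_width: 0.0599
finger_force: 2.0
```

Request:
play_rows([
  [0,0,-0.6,0,0,0,0.41],
  [0,0,-1.2,0,0,0,0.41],
  [0,0,-1.8,0,0,0,0.41],
  [0,0,-2.4,0,0,0,0.41],
  [0,0,-3,0,0,0,0.41],
])

```text
clock: 8.9
position: [0.5192, 0.0289, 0.0916]
tool_rot: [3.141, 0.0, 0.08]
force: [-0.1, -0.1, -0.1]
grip_width: 0.06
finger_force: 0.0
```

Request:
play_rows([
  [0,0,-1,0,0,0,0.41],
  [0,0,-3,0,0,0,0.41],
  [-1,0,-6,0,0,0,0.41],
  [-2,2,-9,0,0,0,0.41],
  [-2,5,-12,0,0,0,0.41],
])

```text
clock: 9.4
position: [0.5021, -0.0217, 0.2129]
tool_rot: [-3.141, 0.0, 0.082]
force: [0.3, -1.0, 0.4]
grip_width: 0.0604
finger_force: 0.0
```

Request:
play_rows([
  [0,4,0,0,0,0,0.41],
  [0,8,0,0,0,0,0.41],
  [0,12,0,0,0,0,0.41],
  [0,16,0,0,0,0,0.41],
  [0,20,0,0,0,0,0.41],
])

```text
clock: 9.9
position: [0.5189, -0.2234, 0.2118]
tool_rot: [3.142, -0.0, 0.08]
force: [0.9, -0.1, -0.9]
grip_width: 0.0603
finger_force: 0.0
```

```bash
python3 - <<'E'
from h import *
a,_=viewer.grab_frame("scene");b,_=viewer.grab_frame("top")
a=cv2.resize(a[150:250,230:363,::-1],(400,300),interpolation=3);b=cv2.resize(b[100:240,200:440,::-1],(400,300),interpolation=3)
cv2.imwrite("pics/c7.png",cv2.hconcat([a,b]))
s=observe();print(s['clock'],s['position'],s['force'])
E
```

```text
10.0 [ 0.51826237 -0.22732177  0.21144783] [-0.32500891  0.28998576 -0.05946672]
```

View pics/c7.png

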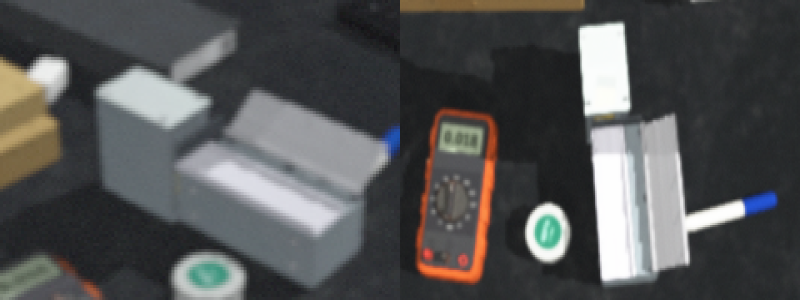

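The box is clear, the paddle is up and the other objects are unmoved. In the right panel a little yellow shows at (604,118), beside the flap. I'll zoom in there and check its depth.

```bash
python3 - <<'E'
from h import *
b,d=viewer.grab_frame("top"); ci=viewer.camera_info("top")
cv2.imwrite("pics/c8.png",cv2.resize(b[135:175,300:350,::-1],(750,600),interpolation=3))
o=np.array([.573,.0705,0]);c,s=np.cos(.08),np.sin(.08);B=np.array([[c,s,0],[-s,c,0],[0,0,1]])
h=b.astype(int)
for v in range(148,162):
  for u in range(310,345):
    if h[v,u,0]-h[v,u,2]>25: print(u,v,b[v,u],np.round(B@(pt(ci,d,u,v)-o)*1e3,1),*[np.round((B@(pt(ci,d,u,v,z)-o)*1e3)[:2],1) for z in(.03,.05,.06,.077)])
E
```

```text
324 153 [153 149 123] [23.4 -1.8 21.2] [20.6 -1.5] [14.3 -0.8] [11.1 -0.4] [5.8 0.2]
325 153 [150 143 114] [22.7 -4.  22.7] [20.4 -3.7] [14.1 -2.9] [10.9 -2.5] [ 5.6 -1.9]
326 153 [145 139 106] [23.5 -6.3 19.5] [20.2 -5.8] [13.9 -5. ] [10.8 -4.6] [ 5.4 -3.9]
327 153 [136 129  98] [23.4 -8.5 19.4] [20. -8.] [13.7 -7.1] [10.6 -6.7] [ 5.2 -6. ]
318 154 [124 120  97] [23.5 11.3 16.9] [19.4 11.6] [13.1 12. ] [10.  12.2] [ 4.6 12.6]
319 154 [126 121  98] [-260.6   30.6  921.7] [19.2  9.4] [12.9  9.9] [ 9.8 10.1] [ 4.5 10.6]
320 154 [119 114  88] [22.3  7.  19.6] [19.   7.3] [12.8  7.8] [9.6 8.1] [4.3 8.5]
321 154 [121 114  81] [23.4  4.7 15.6] [18.9  5.1] [12.6  5.7] [9.5 6. ] [4.1 6.5]
322 154 [123 114  77] [22.4  2.6 18. ] [18.7  3. ] [12.4  3.6] [9.3 3.9] [4.  4.4]
323 154 [125 116  75] [22.2  0.4 18.2] [18.5  0.8] [12.2  1.5] [9.1 1.8] [3.8 2.4]
324 154 [133 120  74] [21.6 -1.7 19.5] [18.3 -1.3] [12.1 -0.6] [ 8.9 -0.3] [3.6 0.3]
325 154 [132 120  71] [22.1 -4.  17.3] [18.1 -3.5] [11.9 -2.7] [ 8.8 -2.3] [ 3.4 -1.7]
326 154 [130 118  72] [20.6 -6.  21.6] [18.  -5.6] [11.7 -4.8] [ 8.6 -4.4] [ 3.3 -3.7]
327 154 [122 110  71] [21.  -8.2 19.8] [17.8 -7.8] [11.5 -6.9] [ 8.4 -6.5] [ 3.1 -5.8]
317 155 [109 102  78] [ 1.5 14.9 80.8] [17.3 13.9] [11.1 14.3] [ 8.  14.5] [ 2.7 14.8]
318 155 [121 115  91] [ 1.3 12.9 80.9] [17.1 11.8] [10.9 12.2] [ 7.8 12.4] [ 2.5 12.8]
322 155 [105  99  77] [ 0.5  4.7 81.2] [16.4  3.2] [10.2  3.8] [7.1 4.1] [1.8 4.6]
323 155 [102  96  71] [ 0.2  2.7 81.6] [16.2  1. ] [10.   1.7] [6.9 2. ] [1.7 2.6]
324 155 [105  98  72] [ 0.4  0.7 80.6] [16.1 -1.1] [ 9.9 -0.4] [ 6.8 -0.1] [1.5 0.5]
325 155 [101  94  70] [-0.5 -1.3 82.8] [15.9 -3.3] [ 9.7 -2.5] [ 6.6 -2.2] [ 1.3 -1.5]
326 155 [98 91 71] [ 0.  -3.4 80.5] [15.7 -5.5] [ 9.5 -4.6] [ 6.4 -4.2] [ 1.1 -3.6]
```

View pics/c8.png

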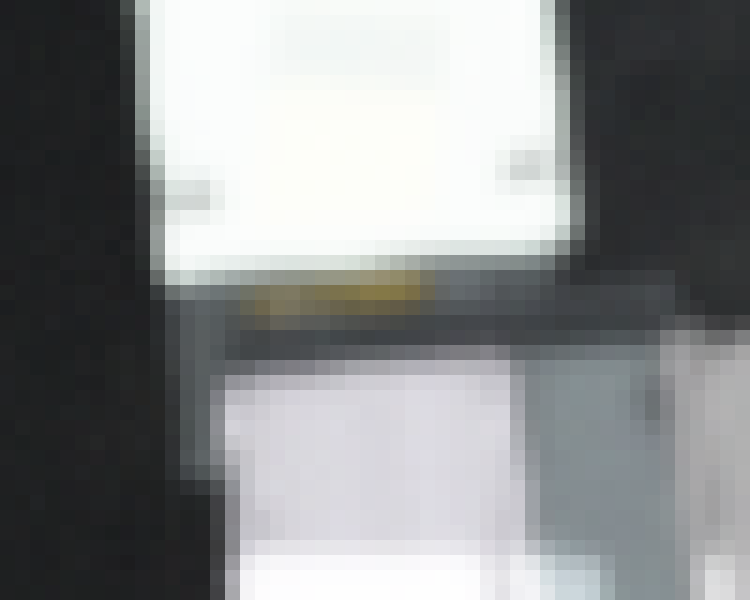

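The yellow patch measures z of about 20 mm at box x of about 22 mm. That is the battery lying flat on the well floor (5 + 17 mm). The flap's top edge is at about 81 mm, so it is shut, and I'll hand the job in.

```bash
python3 -c "
from workcell import bot
print(bot.job_done())"
```

```text
the job is handed in; nothing more can be done
None
```

The battery is lying flat in the collection well, pushed in without being lifted, the flap is shut, and the other objects look unmoved; I handed the job in at about 10 s of the allowed 38 s.

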